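Load bottle caps into the sterilising cassette

TASK

Get the loose blue bottle caps ready for sterilising. Undo the brass wing nut on the cassette all the way to its loose stop (anticlockwise from above, regripping between the guard ears), slide the steel cover fully open, put every loose blue cap into the tray, slide the cover fully shut again and then screw the wing nut fully home. Leave the petri dish, the brown dropper bottle and the tape roll as they are.

Things in the scene. Friction and masses are not known exactly. Their poses are not given: they have to be found in the camera images.
- cassette: aluminium cap cassette fixed to the worktop: tray 130 (x) x 160 (y) mm, rim at z = 50 mm; origin at the centre of its underside, z up. The cover's top is level with the rim, its underside at z = 46, and it slides out over the +y end (wall only 45 high). Beside the -x wall a grey block (x -96 to -64, y 20 to 104, top z = 52) carries the wing nut and its guard ears
- tray_centre (a point): middle of the tray's loading area, on its floor (cassette x = 0, y = -22, z = 22 mm). Inside of the tray: cassette x -60 to 60, y -75 to 75 mm. With the cover fully open it is uncovered for y = -75 to 45: four caps fit side by side, two rows of two. A cap clears the cover only when it lies on the floor
- guard_ears (a point): on the nut's axis (cassette x = -76, y = 62 mm) at the height of the ears' tops, z = 92. The two grey ears are 10 x 10 mm upright bars centred 34 mm from the axis to cassette +y and -y, from z = 52 to 92. Fingers round the wing tips can swing only to about 50 degrees either side of the cassette's x axis before they strike an ear
- cover (a joint): sliding steel cover: 0 = fully shut, grows as it slides toward the cassette's +y, 0.12 m = fully open (stop). Stays where it is left; about 1.5 N friction. On top: a black grip fin and a red lug, which the red clamp foot of the tight wing nut blocks
- cover_grip (a point): point in the middle of the cover's black grip fin, z = 68 mm above the worktop; moves with the cover; at cassette x = 15, y = -45 mm when shut. The upright fin is 42 mm long (cassette x), 10 mm thick (cassette y), from z = 50 to 80 mm
- wing_nut (a joint): angle of the wing nut, rad: 0 = screwed home (stop), grows anticlockwise seen from above, 2.6 = loose stop. Stays where it is left; about 0.08 N m friction; does not rise as it turns. Below about 1.2 rad its clamp foot blocks the cover
- nut_grip (a point): on the axis of the brass wing nut, z = 82 mm. Four wings in a cross, 44 mm from tip to opposite tip, 8 mm thick, flat square ends, z = 66 to 94: grip it across two opposite tips, every 90 degrees. The point's x axis turns with the nut, lies along a wing and along the red foot below (27 mm long, z = 54 to 60); at joint 0 it is the cassette's x. A thin stud rises to z = 99
- cap_0: loose blue plastic bottle cap, a plain disc 45 mm across, 20 mm high, standing on the worktop left of the sink or on the strip in front of it; origin at the centre of its underside, z up. May be absent (None from the start): two to four of the four caps are there
- cap_1: loose blue plastic bottle cap, a plain disc 45 mm across, 20 mm high, standing on the worktop left of the sink or on the strip in front of it; origin at the centre of its underside, z up. May be absent (None from the start): two to four of the four caps are there
- cap_2: loose blue plastic bottle cap, a plain disc 45 mm across, 20 mm high, standing on the worktop left of the sink or on the strip in front of it; origin at the centre of its underside, z up. May be absent (None from the start): two to four of the four caps are there
- cap_3: loose blue plastic bottle cap, a plain disc 45 mm across, 20 mm high, standing on the worktop left of the sink or on the strip in front of it; origin at the centre of its underside, z up. May be absent (None from the start): two to four of the four caps are there
- dropper: brown dropper bottle, 36 mm across, 98 mm high, behind the cassette; origin under its centre; not to be disturbed
- tape: roll of masking tape, 80 mm across, 18 mm high, lying to the right of the cassette; origin under its centre; not to be disturbed
- petri: closed petri dish, 65 mm across, 16 mm high, lying to the left of the sink behind the caps; origin under its centre; not to be disturbed
- tap_spout (a point): foremost low end of the fixed wall tap over the sink, a solid obstacle from here back to the wall, z = 0.2 to 0.33 m: carry things past it on the robot's side. The sink (x 0.48 to 0.88, y -0.19 to 0.21 m) is a deep hollow: things dropped there are lost

How it is judged:
On the way, in this order (a step that is already met when the one before it is completed fails the run):
1. the wing nut is undone to its loose stop (past 2.3 rad) (value of joint wing_nut above 2.3 rad and value of joint cover below 0.01 m), for 0.2 s.
2. the cover is slid fully open (past 110 mm) (value of joint cover above 0.11 m), for 0.2 s.
3. every loose cap lies in the tray, the cover still open (x of cap_0 in the frame of cassette between -0.06 and 0.06 m and y of cap_0 in the frame of cassette between -0.075 and 0.075 m and z of cap_0 in the frame of cassette between 0.01 and 0.046 m and x of cap_1 in the frame of cassette between -0.06 and 0.06 m and y of cap_1 in the frame of cassette between -0.075 and 0.075 m and z of cap_1 in the frame of cassette between 0.01 and 0.046 m and x of cap_2 in the frame of cassette between -0.06 and 0.06 m and y of cap_2 in the frame of cassette between -0.075 and 0.075 m and z of cap_2 in the frame of cassette between 0.01 and 0.046 m and x of cap_3 in the frame of cassette between -0.06 and 0.06 m and y of cap_3 in the frame of cassette between -0.075 and 0.075 m and z of cap_3 in the frame of cassette between 0.01 and 0.046 m and value of joint cover above 0.09 m), for 0.2 s.
4. the cover is slid fully shut over the caps, the nut still loose (x of cap_0 in the frame of cassette between -0.06 and 0.06 m and y of cap_0 in the frame of cassette between -0.075 and 0.075 m and z of cap_0 in the frame of cassette between 0.01 and 0.046 m and x of cap_1 in the frame of cassette between -0.06 and 0.06 m and y of cap_1 in the frame of cassette between -0.075 and 0.075 m and z of cap_1 in the frame of cassette between 0.01 and 0.046 m and x of cap_2 in the frame of cassette between -0.06 and 0.06 m and y of cap_2 in the frame of cassette between -0.075 and 0.075 m and z of cap_2 in the frame of cassette between 0.01 and 0.046 m and x of cap_3 in the frame of cassette between -0.06 and 0.06 m and y of cap_3 in the frame of cassette between -0.075 and 0.075 m and z of cap_3 in the frame of cassette between 0.01 and 0.046 m and value of joint cover below 0.006 m and value of joint wing_nut above 1.2 rad), for 0.2 s.
At the end, for the whole second after the job is handed in: every cap that was there lies inside the tray under the cover, the cover is shut to within 6 mm and the wing nut is screwed home to within 0.15 rad; the petri dish, dropper bottle and tape roll are within 30 mm of where they stood (x of cap_0 in the frame of cassette between -0.06 and 0.06 m and y of cap_0 in the frame of cassette between -0.075 and 0.075 m and z of cap_0 in the frame of cassette between 0.01 and 0.046 m and x of cap_1 in the frame of cassette between -0.06 and 0.06 m and y of cap_1 in the frame of cassette between -0.075 and 0.075 m and z of cap_1 in the frame of cassette between 0.01 and 0.046 m and x of cap_2 in the frame of cassette between -0.06 and 0.06 m and y of cap_2 in the frame of cassette between -0.075 and 0.075 m and z of cap_2 in the frame of cassette between 0.01 and 0.046 m and x of cap_3 in the frame of cassette between -0.06 and 0.06 m and y of cap_3 in the frame of cassette between -0.075 and 0.075 m and z of cap_3 in the frame of cassette between 0.01 and 0.046 m and value of joint cover below 0.006 m and value of joint wing_nut below 0.15 rad); the robot touches nothing.
It fails at once if the petri dish is knocked over or moved more than 30 mm (distance of petri from where it was at the start of the episode above 0.03 m or angle between petri's own z axis and vertical above 0.4 rad).
It fails at once if the dropper bottle is knocked over or moved more than 30 mm (distance of dropper from where it was at the start of the episode above 0.03 m or angle between dropper's own z axis and vertical above 0.4 rad).
It fails at once if the tape roll is knocked over or moved more than 30 mm (distance of tape from where it was at the start of the episode above 0.03 m or angle between tape's own z axis and vertical above 0.4 rad).
Of cap_0, cap_1, cap_2, cap_3 only 2 to 4 are there at a start; the rules pass over those that are not, and their reading is None.
At some moment in a run one of cap_0, cap_1 may be knocked a few centimetres aside while the robot is not near it.
It also fails if it takes over 210 s, if anything falls off the work surface, if the arm or the gripper's body presses on something with over 40 N, if the wrist force passes 120 N, or if a joint passes its speed limit or range.

ROBOT

A 6-joint arm with a two-finger parallel gripper is mounted at the origin on a cart in front of the work surface, level with it; the furniture and walls round the work are solid. World frame = base frame: x ahead of the robot, y to its left, z up, the work surface at z = 0. Lengths are in m, angles in rad, forces in N, time in s.
With the tool pointing down it reaches from about 0.375 to 0.9 m from the base axis. Payload 3.1 kg.
Tool frame: the origin (TCP) lies on the centre line of the jaws, within the pads' length; the fingertips stand 22 mm ahead of it and the grasp point (between the pads) lies 3 mm ahead of it; z points along the fingers, x is the direction in which the jaws open and shut, and the axes are right-handed (so a half turn about z gives the same grasp; the last joint's range is limited). The gripper opens to 87 mm and grips with 3 to 60 N. Pads are 19 mm wide; open, the fingers measure 117 mm over their backs; the gripper's body (75 mm by 190 mm) begins 51 mm behind the grasp point.
Start: joints at [-1.524, 0.527, 1.433, -0, 1.181, -0.178], TCP at [0.14, -0.609, 0.205] pointing down, gripper open.
Joint ranges: [-3.08, 3.08], [-0.75, 2.2], [0.22, 2.44], [-1.43, 4.57], [0, 2.65], [-2.85, 2.85]. Speed limits (rad/s): [2.79, 2.79, 3.14, 3.14, 3.14, 3.14].

INTERFACE

Orientations are given as a unit quaternion [x, y, z, w].
In Python, from rig import robot, camera, order gives the robot as it stands.
- The arm moves only by the shell command python3 -m pendant 'ROWS' [OPENING] [FORCE]. ROWS is JSON, a list of rows, each a list of 2 entries, a list of its own where there are three numbers: the shift along the tool's x, y, z in mm, then the turn about the tool's z in degrees. A call has 1 to 8 rows; each row shifts and turns the commanded pose from where the row before left it, along the tool's axes as they then stand; what a row does not reach is not made up. A row lasts 1/8 s, in which the tool goes at most 62.5 mm and 10.7 degrees, less where a joint would pass 70% of its speed; a pose out of reach is approached as far as the arm can. A call with a gripper value outside its range is refused whole. OPENING is the finger opening in mm, from 0 to 87, set as the call begins (- or left out, the last holds). The fingers move at their own pace and stop on an object; FORCE is the grip in N (left out, the last holds). Time passes only in rows, so rows that do not move let the fingers close. It gives the time, the measured TCP pose, the force and the opening at its end, in the units of the state.
- robot.get_obs(): the state, without advancing time (a new reading comes with each control period).
- camera(name): name is "scene" or "top" or "wrist"; returns a dict with "pixels" (400x640x3 uint8, blue, green, red), "mtx" (3x3 intrinsics, pixels), "R" (3x3) and "t" (3): a world point X has camera coordinates R X + t. Camera axes: x right, y down, z forward; pixel columns grow to the right and rows downward; lengths in m; the calibration is good to about 2 mm. A picture is of the moment at which its call begins. There is no depth.
- order.hand_in(): hands the job in, once; it reports no verdict.
The state is a dict: "time": time; "q": joint angles; "joint_velocities": joint speeds; "joint_torque": joint torques, N m; "position": TCP position; "tool_rot": TCP orientation; "ft_force": force on the tool from outside, world axes, zero at the start; "moment": the same for the moment, N m; "grip_width": finger opening in m.
Only numpy, scipy, OpenCV 4.12 (cv2) and the standard library are available. Lean on these libraries where they do the work, as an engineer would, in place of code of your own. Each camera call takes 0.05 s, during which the arm holds its last target. There are 200 camera calls.

## Working session

There is one attempt and no reset: what is moved stays moved. The work goes in short steps, Python scripts to look and compute and a shell command to move; the robot and the scene stay as the last step left them, time stands still between calls to the robot, and variables do not carry over. Pictures are saved under pics/ and viewed, about 12 in all and at most 16, crops included, and the job is handed in when it is done.

```bash
ls; mkdir -p pics; cat > h.py <<'E'
import cv2,numpy as np
from rig import robot,camera,order
from scipy.spatial.transform import Rotation as Ro
def ray(c,uv,z):
    K,R,t=map(np.array,(c['mtx'],c['R'],c['t'])); t=t.reshape(3)
    o=-R.T@t; d=R.T@np.linalg.solve(K,[uv[0],uv[1],1.]); return o+d*(z-o[2])/d[2]
def proj(c,X):
    p=np.array(c['mtx'])@(np.array(c['R'])@np.array(X)+np.array(c['t']).reshape(3)); return p[:2]/p[2]
def st():
    o=robot.get_obs(); R=Ro.from_quat(o['tool_rot']).as_matrix()
    print('t',o['time'],'p',np.round(o['position'],4),'yaw x',round(np.degrees(np.arctan2(R[1,0],R[0,0])),1),'z',np.round(R[:,2],3),'w',o['grip_width'],'F',np.round(o['ft_force'],1),'q',np.round(o['q'],2)); return o,R
E
python3 - <<'E'
from h import *
st()
for n in('scene','top'):
    c=camera(n); cv2.imwrite(f'pics/{n}0.png',c['pixels']); print(n,np.round(c['mtx'],1).tolist(),np.round(c['R'],3).tolist(),np.round(c['t'],3).tolist())
E
```

```text
pics
t 0.0 p [ 0.1399 -0.6084  0.2042] yaw x -77.1 z [-0.     0.002 -1.   ] w 0.08716579779126908 F [-0.2 -0.   1.1] q [-1.52  0.53  1.43 -0.    1.18 -0.18]
scene [[402.2, 0.0, 325.7], [0.0, 402.2, 204.4], [0.0, 0.0, 1.0]] [[-0.668, -0.745, 0.003], [-0.524, 0.467, -0.712], [0.529, -0.477, -0.702]] [0.293, 0.463, 0.905]
top [[402.5, 0.0, 316.9], [0.0, 402.5, 199.4], [0.0, 0.0, 1.0]] [[-0.004, -1.0, -0.01], [-0.989, 0.006, -0.151], [0.151, 0.009, -0.989]] [-0.116, 0.596, 1.536]
```

View pics/top0.png

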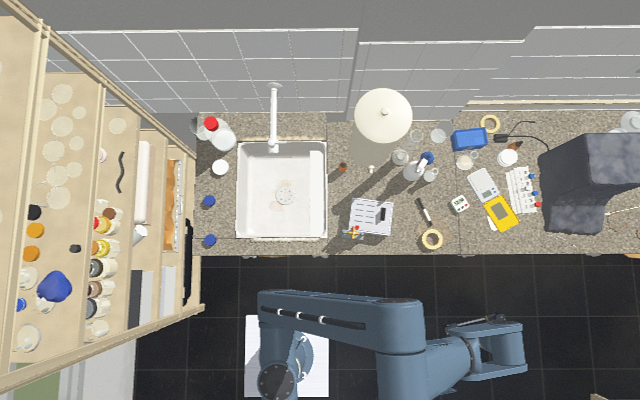

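View pics/scene0.png

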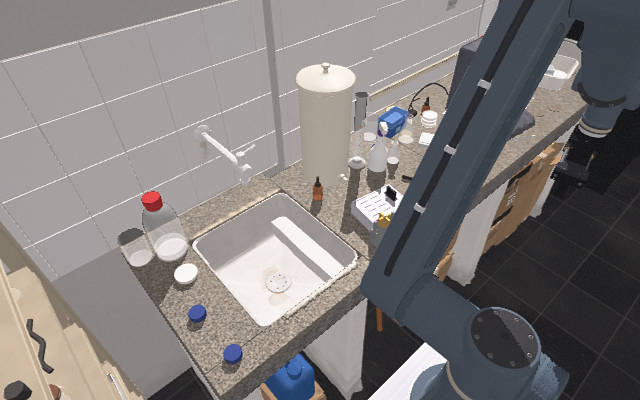

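Top view: two blue caps, at (208,201) and (209,240). The petri dish is at (220,167), the cassette around (371,217) with its fin at (383,214), and the wing nut near (355,233). Next is a zoomed crop and masks.

```bash
python3 - <<'E'
from h import *
c=camera('top'); s=camera('scene')
im=c['pixels']
a=cv2.resize(im[185:260,330:410],None,fx=9,fy=7.5*1.2,interpolation=cv2.INTER_CUBIC)
b=s['pixels'][170:270,335:425]
cv2.imwrite('pics/crop1.png',a[:600])
for n,cc in(('top',c),('scene',s)):
    h=cv2.cvtColor(cc['pixels'],cv2.COLOR_BGR2HSV)
    for nm,lo,hi in(('blue',(105,120,40),(130,255,255)),('brass',(15,120,90),(30,255,255)),('red',(0,150,80),(8,255,255))):
        m=cv2.inRange(h,lo,hi); k,_,sta,ce=cv2.connectedComponentsWithStats(m)
        for i in range(1,k):
            if sta[i,4]>8:
                z={'blue':.012,'brass':.08,'red':.055}[nm]
                p=ray(cc,ce[i],z)
                if .3<p[0]<1: print(n,nm,sta[i],np.round(ce[i],1),np.round(p,3))
print(proj(c,[.9,-.2,0]))
E
```

```text
top blue [453 127  35  21 533] [470.9 136.8] [ 0.857 -0.75   0.012]
top blue [468 146  14   3  19] [475.3 146.8] [ 0.814 -0.766  0.012]
top blue [456 148   7   2  12] [458.8 148.4] [ 0.808 -0.698  0.012]
top blue [422 152  12  12  60] [428.8 156.6] [ 0.774 -0.575  0.012]
top blue [529 174   5   4  19] [531.1 175.6] [ 0.693 -0.982  0.012]
top blue [532 191   6   4  19] [534.6 192.6] [ 0.624 -0.99   0.012]
top blue [204 195  11  11  95] [208.9 200.2] [0.6   0.315 0.012]
top blue [204 234  12  11  97] [209.9 239.5] [0.443 0.305 0.012]
top brass [164 160  12  90 670] [168.9 205.3] [0.571 0.449 0.08 ]
top brass [483 195  37  37 593] [501.6 213.8] [ 0.531 -0.822  0.08 ]
top brass [ 94 216  17  17  89] [104.7 224.4] [0.499 0.692 0.08 ]
top brass [ 27 222  18  16 224] [ 35.  229.9] [0.479 0.958 0.08 ]
top brass [348 227  11  12  39] [352.8 232.8] [ 0.462 -0.255  0.08 ]
top brass [ 91 240  19  17 186] [100. 248.] [0.409 0.703 0.08 ]
top brass [ 23 246  17  16 223] [ 30.6 253.2] [0.391 0.966 0.08 ]
top red [204 117  13  14  97] [210.5 123.2] [0.907 0.308 0.055]
top red [535 202   6   5  24] [537.6 204. ] [ 0.571 -0.975  0.055]
top red [ 94 217   5  12  38] [ 95.8 222.6] [0.508 0.74  0.055]
scene blue [379 107  30  31 359] [393.7 120.2] [ 0.866 -0.775  0.012]
scene blue [189 305  17  18 241] [197.  313.3] [0.598 0.314 0.012]
scene blue [224 344  18  20 283] [232.5 353.6] [0.441 0.304 0.012]
scene brass [378 213  13  15 123] [383.7 220.4] [ 0.458 -0.252  0.08 ]
[336.08572639 128.48638752]
```

View pics/crop1.png

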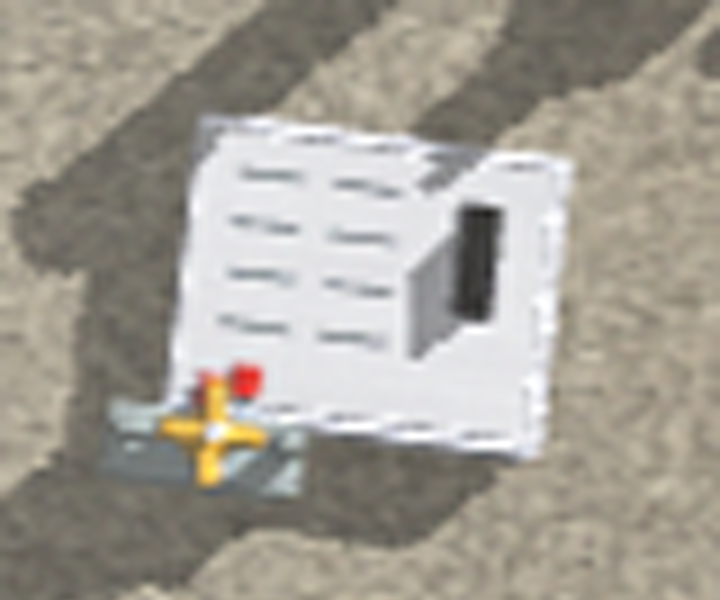

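The crop shows the cassette yawed about -6°, with its +y towards world +y. The nut is at about (0.460, -0.254), wings and red foot along cassette x, and the red lug sits next to the foot. Next I move above it for a wrist view.

```bash
python3 -m pendant '[[[-32,-43,-7],0],[[-32,-43,-7],0],[[-32,-43,-7],0],[[-32,-43,-7],0],[[-32,-43,-7],0],[[-32,-43,-7],0],[[-32,-43,-7],0],[[-32,-43,-7],0]]' 87 20; python3 -m pendant '[[[0,0,0],-10],[[0,0,0],-10],[[0,0,0],-10],[[0,0,0],-10],[[0,0,0],-10],[[0,0,0],-10],[[0,0,0],-10],[[0,0,0],-1]]'; python3 - <<'E'
from h import *
st()
c=camera('wrist'); cv2.imwrite('pics/w1.png',c['pixels']); R=np.array(c['R']);print(-R.T@np.array(c['t']).reshape(3),R.round(2).tolist())
E
```

```text
time: 1.2
position: [0.4188, -0.2811, 0.2614]
tool_rot: [0.782, -0.623, 0.0, -0.0]
ft_force: [-0.3, -0.0, 0.1]
grip_width: 0.0868
time: 2.2
position: [0.4178, -0.2825, 0.261]
tool_rot: [0.999, -0.053, -0.0, -0.0]
ft_force: [-0.4, -0.1, -0.9]
grip_width: 0.0869
t 2.2 p [ 0.4178 -0.2825  0.261 ] yaw x -6.1 z [-0.  0. -1.] w 0.0869352858742582 F [-0.4 -0.1 -0.9] q [-0.82  0.3   1.66  0.    1.19 -0.71]
[ 0.42451005 -0.21206261  0.44136287] [[0.99, -0.11, 0.0], [-0.1, -0.96, 0.26], [-0.03, -0.26, -0.97]]
```

View pics/w1.png

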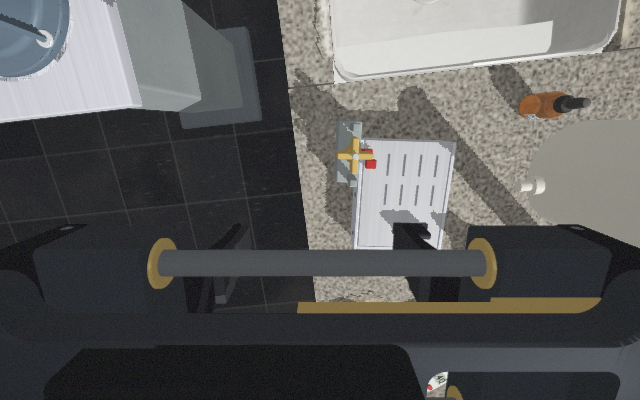

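The wrist view shows the nut at (356,157), the red lug at (371,160) and the cassette's upper corners at (361,139) and (456,143). Next: nut position and yaw.

```bash
python3 - <<'E'
from h import *
c=camera('wrist'); s=camera('scene'); t=camera('top')
P=[]
for n,cc,z in(('wrist',c,.09),('scene',s,.08),('top',t,.09)):
    h=cv2.cvtColor(cc['pixels'],cv2.COLOR_BGR2HSV); m=cv2.inRange(h,(15,120,90),(30,255,255))
    k,_,sta,ce=cv2.connectedComponentsWithStats(m)
    for i in range(1,k):
        p=ray(cc,ce[i],z)
        if sta[i,4]>15 and .4<p[0]<.52 and -.3<p[1]<-.2: print(n,sta[i],ce[i].round(1),p.round(4))
for uv in((361,139),(456,143),(441,248),(355,248)): print('w',uv,ray(c,uv,.05).round(4))
for uv in((352.8,198.1),(393.9,202.6),(390,236.1),(348.9,229.4)): print('t',uv,ray(t,uv,.05).round(4))
a=cv2.resize(c['pixels'][115:255,320:470],None,fx=4,fy=4,interpolation=cv2.INTER_CUBIC)
cv2.imwrite('pics/w2.png',a)
E
```

```text
wrist [336 138  21  20 142] [348.7 148.7] [ 0.4543 -0.2476  0.09  ]
wrist [357 146  15   9  54] [363.3 151.6] [ 0.4717 -0.2531  0.09  ]
wrist [347 159  10  14  47] [351.6 165.1] [ 0.4562 -0.2681  0.09  ]
w (361, 139) [ 0.4752 -0.2406  0.05  ]
w (456, 143) [ 0.6024 -0.2596  0.05  ]
w (441, 248) [ 0.5824 -0.4124  0.05  ]
w (355, 248) [ 0.4549 -0.3987  0.05  ]
t (352.8, 198.1) [ 0.5995 -0.2601  0.05  ]
t (393.9, 202.6) [ 0.5808 -0.42    0.05  ]
t (390, 236.1) [ 0.4505 -0.4007  0.05  ]
t (348.9, 229.4) [ 0.4771 -0.2428  0.05  ]
```

View pics/w2.png

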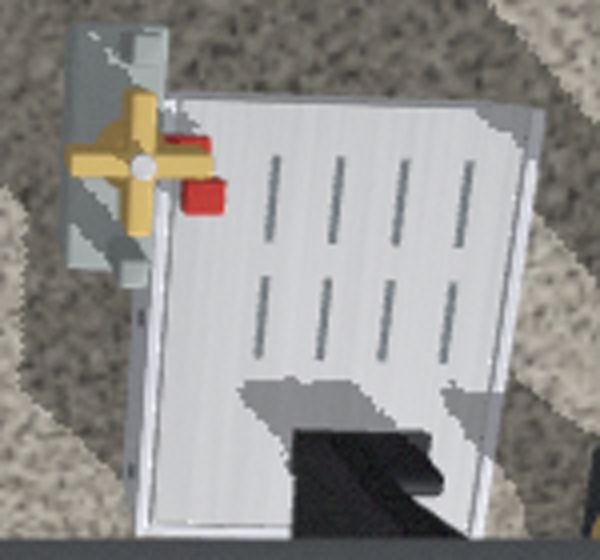

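```bash
python3 - <<'E'
from h import *
c=camera('wrist'); t=camera('top')
f=lambda u,v,z:ray(c,(320+u/4-.4,115+v/4-.4),z).round(4)
print('stud',f(143,166,.099))
for n,p in dict(L=(68,160),R=(212,163),T=(141,90),B=(135,235)).items(): print(n,f(*p,.094))
print('top stud',ray(t,(330+215/9-.45,185+433/9-.45),.099).round(4))
print('lugtop',f(204,195,.06),'fin top front', f(295,432,.08),f(430,432,.08))
for p in((275,158),(268,242),(470,162),(458,247)): print(f(*p,.05))
E
```

```text
stud [ 0.4608 -0.2564  0.099 ]
L [ 0.4388 -0.2529  0.094 ]
R [ 0.4822 -0.2584  0.094 ]
T [ 0.4624 -0.2345  0.094 ]
B [ 0.4572 -0.278   0.094 ]
top stud [ 0.461  -0.2562  0.099 ]
lugtop [ 0.4845 -0.2733  0.06  ] fin top front [ 0.5067 -0.3531  0.08  ] [ 0.5518 -0.3579  0.08  ]
[ 0.5109 -0.2649  0.05  ]
[ 0.5072 -0.2937  0.05  ]
[ 0.5771 -0.2733  0.05  ]
[ 0.5728 -0.3025  0.05  ]
```

```bash
python3 -m pendant '[[[20,-15,0],1.2],[[20,-15.5,0],0],[[0,0,40],0],[[0,0,40],0],[[0,0,30],0],[[0,0,0],0],[[0,0,0],0]]' 58 30; python3 -c "
from h import *
st()"
```

```text
time: 3.38
position: [0.4619, -0.2575, 0.1521]
tool_rot: [0.998, -0.063, 0.001, 0.001]
ft_force: [-0.7, -0.5, 0.4]
grip_width: 0.0582
t 3.375 p [ 0.4619 -0.2575  0.1521] yaw x -7.3 z [ 0.001 -0.001 -1.   ] w 0.0582334303423372 F [-0.7 -0.5  0.4] q [-0.72  0.47  1.73  0.    0.94 -0.59]
```

```bash
python3 -m pendant '[[[-1.3,-0.9,30],0],[[0,0,20],0],[[0,0,12],0],[[0,0,0],0],[[0,0,0],0]]'; python3 -m pendant '[[[0,0,0],0],[[0,0,0],0],[[0,0,0],0],[[0,0,0],0]]' 30 40;  python3 -c "
from h import *
st()"
```

```text
time: 4.0
position: [0.4608, -0.2565, 0.0902]
tool_rot: [0.998, -0.063, 0.001, 0.001]
ft_force: [0.3, -0.8, -0.3]
grip_width: 0.0578
time: 4.5
position: [0.46, -0.2559, 0.0892]
tool_rot: [0.998, -0.063, 0.0, 0.0]
ft_force: [0.3, 0.7, -0.3]
grip_width: 0.0321
t 4.5 p [ 0.46   -0.2559  0.0892] yaw x -7.3 z [ 0. -0. -1.] w 0.03213214586125981 F [ 0.3  0.7 -0.3] q [-0.72  0.57  1.78 -0.    0.79 -0.59]
```

```bash
python3 - <<'E'
from h import *
st()
c=camera('wrist');t=camera('top');s=camera('scene')
a=cv2.resize(c['pixels'][100:360,170:470],None,fx=2,fy=2)
b=cv2.resize(s['pixels'][170:270,340:440],None,fx=4,fy=4,interpolation=cv2.INTER_CUBIC)
cv2.imwrite('pics/w3.png',cv2.hconcat([cv2.resize(a,(400,400)),b]))
E
```

```text
t 4.5 p [ 0.46   -0.2559  0.0892] yaw x -7.3 z [ 0. -0. -1.] w 0.03213214586125981 F [ 0.3  0.7 -0.3] q [-0.72  0.57  1.78 -0.    0.79 -0.59]
```

View pics/w3.png

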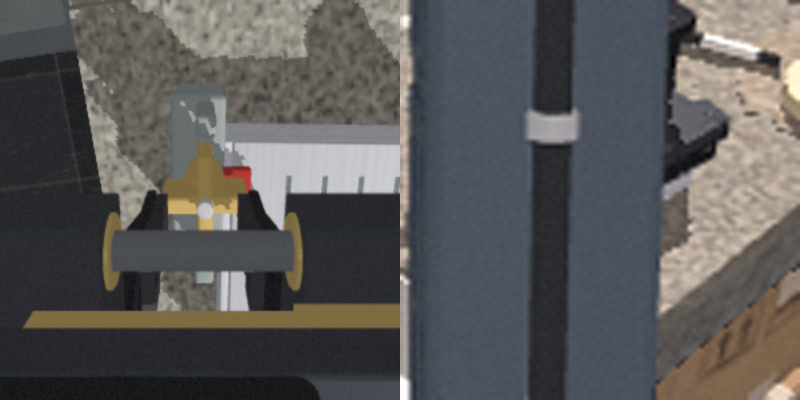

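```bash
python3 -m pendant '[[[0,0,0],-5],[[0,0,0],-5],[[0,0,0],0]]';python3 - <<'E'
from h import *
o,_=st(); print(np.round(o['moment'],3))
E
python3 -m pendant '[[[0,0,0],-8],[[0,0,0],-8],[[0,0,0],-8],[[0,0,0],-8],[[0,0,0],-2],[[0,0,0],0]]';python3 - <<'E'
from h import *
o,_=st(); print(np.round(o['moment'],3))
c=camera('wrist'); cv2.imwrite('pics/w4.png',cv2.resize(c['pixels'][100:360,170:470],None,fx=2,fy=2))
E
```

```text
time: 5.03
position: [0.46, -0.2559, 0.0891]
tool_rot: [1.0, 0.023, -0.0, -0.0]
ft_force: [0.3, -0.2, -0.2]
grip_width: 0.0302
t 5.025 p [ 0.46   -0.2559  0.0891] yaw x 2.7 z [-0.  0. -1.] w 0.03019273367118648 F [ 0.3 -0.2 -0.2] q [-0.72  0.57  1.78  0.    0.79 -0.77]
[-0.009 -0.1   -0.025]
time: 5.78
position: [0.46, -0.2559, 0.0891]
tool_rot: [0.949, 0.314, 0.0, -0.0]
ft_force: [0.4, -0.4, 0.2]
grip_width: 0.0304
t 5.775 p [ 0.46   -0.2559  0.0891] yaw x 36.6 z [-0.  0. -1.] w 0.030427636063226803 F [ 0.4 -0.4  0.2] q [-0.72  0.57  1.78  0.    0.79 -1.36]
[ 0.032 -0.168  0.025]
```

View pics/w4.png

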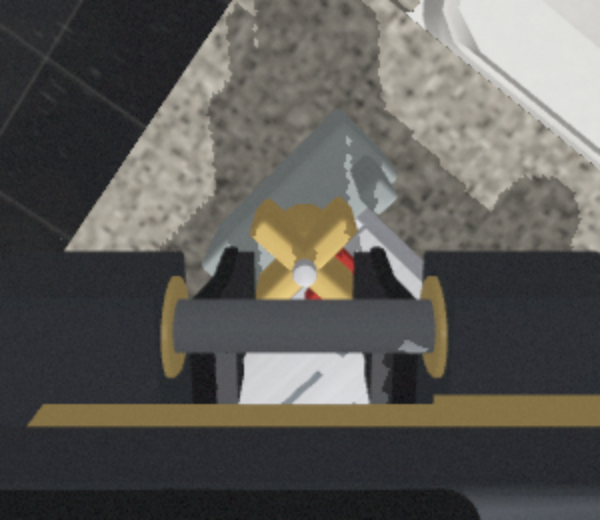

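The nut has not turned: its wings sit at 45° to the jaws, with the stud at crop (305,275). I'll check the finger and nut geometry by projection.

```bash
python3 - <<'E'
from h import *
o,R=st(); c=camera('wrist'); p=np.array(o['position'])
f=lambda X:((proj(c,X)-[170,100])*2).round(0)
for z in(0,.022): print('axis',z,f(p+R@[0,0,z]),'jaw+-15',f(p+R@[.015,0,z]),f(p+R@[-.015,0,z]),'22',f(p+R@[.022,0,z]),f(p+R@[-.022,0,z]),'back 30',f(p+R@[.03,0,z]),f(p+R@[-.03,0,z]))
print('stud',f([.4607,-.2564,.099]))
for a in(0,90,180,270):
    r=np.radians(a-7.3); print(a,f([.4607+.022*np.cos(r),-.2564+.022*np.sin(r),.094]))
E
```

```text
t 5.825 p [ 0.46   -0.2559  0.0891] yaw x 36.6 z [-0.  0. -1.] w 0.03046599509418788 F [-0.3  0.4  0.3] q [-0.72  0.57  1.78  0.    0.79 -1.36]
axis 0 [304. 261.] jaw+-15 [348. 261.] [259. 261.] 22 [369. 261.] [239. 261.] back 30 [393. 261.] [215. 261.]
axis 0.022 [304. 239.] jaw+-15 [344. 239.] [264. 239.] 22 [362. 239.] [245. 239.] back 30 [384. 239.] [224. 239.]
stud [305. 275.]
0 [352. 311.]
90 [352. 223.]
180 [256. 224.]
270 [259. 312.]
```

```bash
python3 - <<'E'
from h import *
s=camera('scene'); im=cv2.imread('pics/scene0.png')
p=np.array([.1399,-.6084,.2042]); y=np.radians(-77.1); x=np.array([np.cos(y),np.sin(y),0])
for n,q in(('tcp',p),('tipA',p+x*.0435-[0,0,.022]),('tipB',p-x*.0435-[0,0,.022]),('palm',p+[0,0,.048])): print(n,proj(s,q).round(1),(proj(s,q)-[520,80])*5)
cv2.imwrite('pics/s1.png',cv2.resize(im[80:200,520:640],None,fx=5,fy=5,interpolation=cv2.INTER_CUBIC))
E
```

```text
tcp [559.  190.2] [194.84595747 551.19667116]
tipA [559.4 187.6] [197.16931085 537.78704338]
tipB [552.  204.7] [159.88707754 623.66056755]
palm [566.2 177.2] [231.1054331  486.05139876]
```

View pics/s1.png

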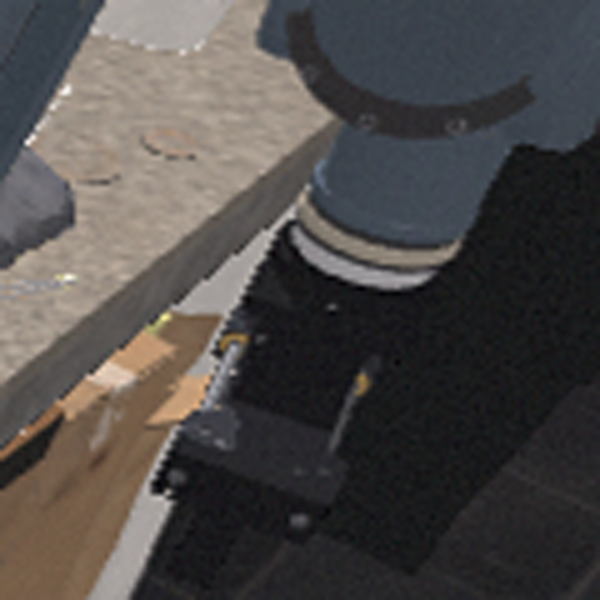

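Scene crop: the palm sits about where predicted at (231,486), but the fingers are black on black, so this doesn't settle it. I'll open, turn back and take a brightened wrist view.

```bash
python3 -m pendant '[[[0,0,0],0],[[0,0,0],0],[[0,0,0],9],[[0,0,0],9],[[0,0,0],9],[[0,0,0],9],[[0,0,0],8],[[0,0,0],0]]' 58 30; python3 - <<'E'
from h import *
o,R=st(); c=camera('wrist'); p=np.array(o['position']); im=c['pixels']
im=(255*(im/255.)**.45).astype(np.uint8)[180:340,200:440]
im=cv2.resize(im,None,fx=3.3,fy=3.3,interpolation=cv2.INTER_CUBIC)
for z,col in((0,(0,0,255)),(.022,(0,255,0)),(-.03,(255,0,0))):
    for sx in(-1,1):
        q=(proj(c,p+R@[sx*.029,0,z])-[200,180])*3.3; cv2.circle(im,tuple(int(v) for v in q),4,col,2); print(z,q)
cv2.imwrite('pics/w5.png',im)
E
```

```text
time: 6.92
position: [0.46, -0.2559, 0.0892]
tool_rot: [0.998, -0.063, 0.0, 0.0]
ft_force: [0.4, -0.1, -0.3]
grip_width: 0.058
t 6.925 p [ 0.46   -0.2559  0.0892] yaw x -7.2 z [ 0. -0. -1.] w 0.05800554899499722 F [ 0.4 -0.1 -0.3] q [-0.72  0.57  1.78 -0.    0.79 -0.59]
0 [262.61723834 164.55092527]
0 [546.43211168 164.64239367]
0.022 [276.31590765 128.91403434]
0.022 [531.90502093 129.00686176]
-0.03 [238.1956695  228.08328485]
-0.03 [572.32822991 228.16660259]
```

View pics/w5.png

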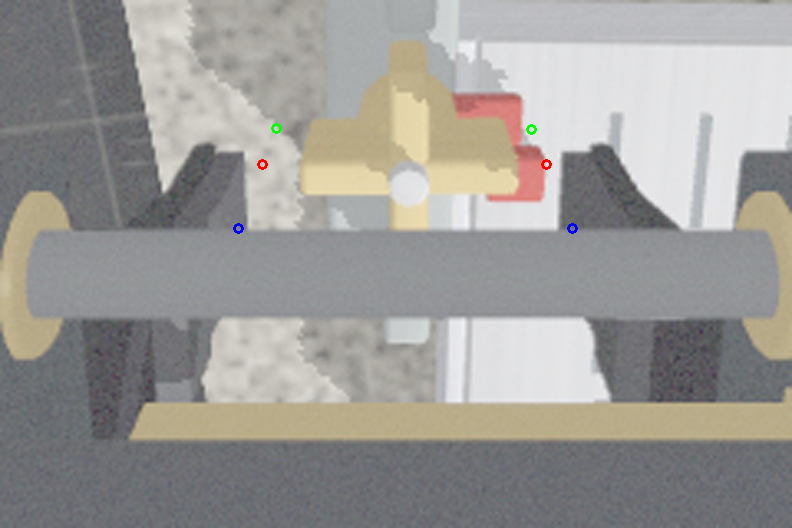

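The brightened view shows the real fingertip corners at (245,152) and (561,152). They sit about 20 mm behind the reported TCP instead of 22 mm ahead, so the fingers passed above the nut. I'll go down gradually, watching the force, and test.

```bash
python3 -m pendant '[[[0,0,8],0],[[0,0,8],0],[[0,0,0],0],[[0,0,0],0]]'; python3 -m pendant '[[[0,0,3],0],[[0,0,0],0]]';  python3 -m pendant '[[[0,0,3],0],[[0,0,0],0]]'; python3 -c "
from h import *
o,R=st(); c=camera('wrist'); p=np.array(o['position']); im=c['pixels']
h=cv2.cvtColor(c['pixels'],cv2.COLOR_BGR2GRAY)
r=h[228:240:3,255:400]
for z in (-.03,0,.022): print((proj(c,p+R@[.029,0,z])).round(1))
im=(255*(im/255.)**.45).astype(np.uint8)[180:340,200:440]
cv2.imwrite('pics/w6.png',cv2.resize(im,None,fx=3.3,fy=3.3))
"
```

```text
time: 7.48
position: [0.46, -0.2558, 0.0729]
tool_rot: [0.998, -0.063, -0.0, -0.0]
ft_force: [-0.1, -0.6, 0.4]
grip_width: 0.0579
time: 7.72
position: [0.46, -0.2558, 0.0701]
tool_rot: [0.998, -0.063, -0.0, -0.0]
ft_force: [0.0, -1.0, -0.2]
grip_width: 0.0582
time: 7.98
position: [0.4599, -0.2558, 0.067]
tool_rot: [0.998, -0.063, -0.0, -0.0]
ft_force: [0.3, 0.5, 0.3]
grip_width: 0.0583
t 7.975 p [ 0.4599 -0.2558  0.067 ] yaw x -7.3 z [-0.  0. -1.] w 0.05827388258741601 F [0.3 0.5 0.3] q [-0.72  0.61  1.8  -0.    0.74 -0.59]
[373.4 249.1]
[365.6 229.9]
[361.2 219.1]
```

At TCP z=0.067 the stated tips would already be inside the cover, yet there is no force. That confirms the fingers are shorter than described. A few mm more, then a light close.

```bash
python3 -m pendant '[[[0,0,5],0],[[0,0,4],0],[[0,0,0],0]]'; python3 -m pendant '[[[0,0,0],0],[[0,0,0],0],[[0,0,0],0],[[0,0,0],0]]' 36 30;  python3 -c "
from h import *
o,R=st(); c=camera('wrist'); print(o['moment']); im=c['pixels']
im=(255*(im/255.)**.45).astype(np.uint8)[180:340,200:440]
cv2.imwrite('pics/w6.png',cv2.resize(im,None,fx=3.3,fy=3.3))
"
```

```text
time: 8.4
position: [0.4597, -0.2556, 0.0576]
tool_rot: [0.998, -0.063, -0.0, -0.0]
ft_force: [0.2, 0.5, -0.4]
grip_width: 0.0579
time: 8.9
position: [0.461, -0.2562, 0.0583]
tool_rot: [0.998, -0.063, 0.001, 0.0]
ft_force: [4.9, 0.8, -1.5]
grip_width: 0.0437
t 8.9 p [ 0.461  -0.2562  0.0583] yaw x -7.3 z [ 0.002 -0.001 -1.   ] w 0.04368197160633041 F [ 4.9  0.8 -1.5] q [-0.72  0.62  1.8   0.    0.71 -0.59]
[ 0.18025583 -0.77782857  0.10689035]
```

The jaws stopped on the wings at 43.7 mm, so the fingers are really about 42 mm higher than the stated geometry. Now turn +45°.

```bash
python3 -m pendant '[[[0,0,0],0],[[0,0,0],-9],[[0,0,0],-9],[[0,0,0],-9],[[0,0,0],-9],[[0,0,0],-9],[[0,0,0],0]]' 36 45;  python3 -c "
from h import *
o,R=st(); c=camera('wrist'); print(o['moment']); im=c['pixels']
im=(255*(im/255.)**.45).astype(np.uint8)[180:340,200:440]
cv2.imwrite('pics/w7.png',cv2.resize(im,None,fx=3.3,fy=3.3))
"
```

```text
time: 9.82
position: [0.4605, -0.2563, 0.0583]
tool_rot: [0.947, 0.323, 0.0, 0.001]
ft_force: [3.8, -0.8, -0.7]
grip_width: 0.0435
t 9.825 p [ 0.4605 -0.2563  0.0583] yaw x 37.6 z [ 0.001 -0.001 -1.   ] w 0.04351069463066786 F [ 3.8 -0.8 -0.7] q [-0.72  0.62  1.8  -0.    0.72 -1.38]
[ 0.00701783 -0.73279424  0.07115749]
```

View pics/w7.png

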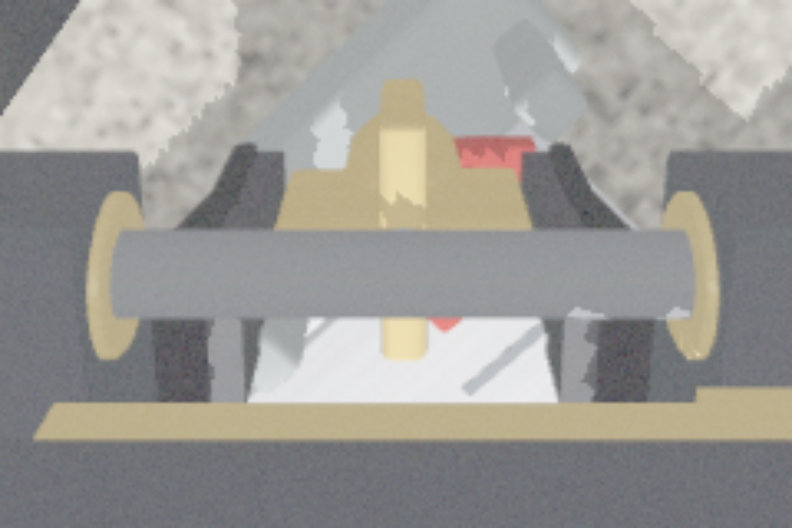

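The nut turned with the jaws: a wing lies square between the fingers and the foot has swung. Now open, swing back 90° and regrip, then turn +90°.

```bash
python3 -m pendant '[[[0,0,0],0],[[0,0,0],0],[[0,0,0],0]]' 58 30; python3 -m pendant '[[[0,0,0],10],[[0,0,0],10],[[0,0,0],10],[[0,0,0],10],[[0,0,0],10],[[0,0,0],10],[[0,0,0],10],[[0,0,0],10]]'; python3 -m pendant '[[[0,0,0],9.5],[[0,0,0],0]]'; python3 -m pendant '[[[0,0,0],0],[[0,0,0],0],[[0,0,0],0],[[0,0,0],0]]' 36 45; python3 -c "
from h import *
o,R=st();print(o['moment'])"
```

```text
time: 10.25
position: [0.4592, -0.2555, 0.058]
tool_rot: [0.946, 0.323, -0.001, -0.001]
ft_force: [0.2, -0.4, 0.4]
grip_width: 0.057
time: 11.25
position: [0.4595, -0.2556, 0.058]
tool_rot: [0.932, -0.363, -0.001, -0.0]
ft_force: [0.4, -0.1, 0.4]
grip_width: 0.0578
time: 11.5
position: [0.4596, -0.2557, 0.0581]
tool_rot: [0.9, -0.436, -0.0, -0.0]
ft_force: [0.7, -0.6, 0.3]
grip_width: 0.0579
time: 12.0
position: [0.4609, -0.257, 0.0583]
tool_rot: [0.9, -0.436, 0.001, 0.0]
ft_force: [2.3, -4.7, -1.8]
grip_width: 0.0431
t 12.0 p [ 0.4609 -0.257   0.0583] yaw x -51.7 z [ 0.002 -0.002 -1.   ] w 0.043101675583253535 F [ 2.3 -4.7 -1.8] q [-0.72  0.62  1.8  -0.    0.71  0.18]
[-0.57200435 -0.27922584  0.03421214]
```

```bash
python3 -m pendant '[[[1,0.5,0],-10],[[0,0,0],-10],[[0,0,0],-10],[[0,0,0],-10],[[0,0,0],-10],[[0,0,0],-10],[[0,0,0],-10],[[0,0,0],-10]]'; python3 -m pendant '[[[0,0,0],-10],[[0,0,0],0]]'; python3 -c "
from h import *
o,R=st();print(o['moment'])"
python3 -m pendant '[[[0,0,0],0],[[0,0,0],0],[[0,0,0],0]]' 58 30; python3 -m pendant '[[[0,0,0],10],[[0,0,0],10],[[0,0,0],10],[[0,0,0],10],[[0,0,0],10],[[0,0,0],10],[[0,0,0],10],[[0,0,0],10]]'; python3 -m pendant '[[[0,0,0],9.5],[[0,0,0],0]]'; python3 -m pendant '[[[0,0,0],0],[[0,0,0],0],[[0,0,0],0],[[0,0,0],0]]' 36 45; python3 -c "
from h import *
o,R=st();print(o['moment'])"
```

```text
time: 13.0
position: [0.4611, -0.2571, 0.0583]
tool_rot: [0.969, 0.246, 0.001, 0.0]
ft_force: [3.3, -1.7, -1.4]
grip_width: 0.0433
time: 13.25
position: [0.4611, -0.2571, 0.0583]
tool_rot: [0.945, 0.327, 0.001, 0.001]
ft_force: [4.4, -0.8, -2.2]
grip_width: 0.0432
t 13.25 p [ 0.4611 -0.2571  0.0583] yaw x 38.1 z [ 0.002 -0.001 -1.   ] w 0.04317914680798853 F [ 4.4 -0.8 -2.2] q [-0.72  0.62  1.8   0.    0.72 -1.39]
[-0.07893303 -0.74209813  0.09661271]
time: 13.62
position: [0.4595, -0.2564, 0.058]
tool_rot: [0.945, 0.327, -0.0, -0.001]
ft_force: [0.3, 0.5, -1.0]
grip_width: 0.0568
time: 14.62
position: [0.4597, -0.2567, 0.0581]
tool_rot: [0.933, -0.359, -0.001, -0.0]
ft_force: [-0.1, -0.4, 0.2]
grip_width: 0.058
time: 14.88
position: [0.4599, -0.2568, 0.0581]
tool_rot: [0.902, -0.432, -0.0, -0.0]
ft_force: [-0.4, 0.3, -0.3]
grip_width: 0.0576
time: 15.38
position: [0.4605, -0.2574, 0.0582]
tool_rot: [0.902, -0.432, 0.0, 0.0]
ft_force: [-0.1, -1.4, -0.2]
grip_width: 0.0434
t 15.375 p [ 0.4605 -0.2574  0.0582] yaw x -51.2 z [ 0.001 -0.001 -1.   ] w 0.0433659205679223 F [-0.1 -1.4 -0.2] q [-0.72  0.62  1.8  -0.    0.72  0.17]
[-0.22230401 -0.07501357  0.03800842]
```

```bash
python3 -m pendant '[[[0,0,0],-6],[[0,0,0],-6],[[0,0,0],0]]'; python3 -c "
from h import *
o,R=st();print(o['moment'])"
python3 -m pendant '[[[0,0,0],-3],[[0,0,0],0]]'; python3 -c "
from h import *
o,R=st();print(o['moment'])"
```

```text
time: 15.75
position: [0.4606, -0.2575, 0.0582]
tool_rot: [0.942, -0.336, 0.0, 0.0]
ft_force: [0.6, -2.0, -0.1]
grip_width: 0.0437
t 15.75 p [ 0.4606 -0.2575  0.0582] yaw x -39.3 z [ 0.001 -0.001 -1.   ] w 0.04372176732225058 F [ 0.6 -2.  -0.1] q [-0.72  0.62  1.8  -0.    0.72 -0.04]
[-0.29781325 -0.12803054  0.07371787]
time: 16.0
position: [0.4607, -0.2574, 0.0582]
tool_rot: [0.95, -0.314, 0.001, -0.0]
ft_force: [0.8, -2.0, -1.3]
grip_width: 0.0432
t 16.0 p [ 0.4607 -0.2574  0.0582] yaw x -36.5 z [ 0.001 -0.    -1.   ] w 0.04322305827907219 F [ 0.8 -2.  -1.3] q [-0.72  0.62  1.8   0.    0.72 -0.08]
[-0.39802131 -0.12458003 -0.78628778]
```

The moment jumped to -0.79 N m: the nut is at its loose stop. Next: release, lift and go to the fin.

```bash
python3 -m pendant '[[[0,0,0],0],[[0,0,0],0],[[0,0,0],0],[[0,0,-30],0],[[0,0,-45],0],[[0,0,0],0]]' 60 30; python3 -m pendant '[[[0,0,0],10],[[0,0,0],10],[[0,0,0],10],[[0,0,0],10],[[0,0,0],10],[[0,0,0],10],[[0,0,0],0.8],[[0,0,0],0]]';python3 -m pendant '[[[35,-30,0],0],[[35,-30,0],0],[[36,-30.9,0],0],[[0,0,0],0],[[0,0,0],0]]'; python3 - <<'E'
from h import *
o,R=st(); c=camera('wrist'); p=np.array(o['position'])
im=(255*(c['pixels']/255.)**.6).astype(np.uint8)
for X,col in(((.5374,-.3741,.08),(0,0,255)),(p+R@[0,0,-.02],(0,255,0)),((.4607,-.2564,.099),(255,0,255))): cv2.circle(im,tuple(int(v) for v in proj(c,X)),3,col,1)
cv2.imwrite('pics/w8.png',im)
E
```

```text
time: 16.75
position: [0.4621, -0.2584, 0.1362]
tool_rot: [0.95, -0.311, 0.003, 0.001]
ft_force: [0.2, 0.7, -0.1]
grip_width: 0.0601
time: 17.75
position: [0.4598, -0.2566, 0.1326]
tool_rot: [-0.663, 0.749, 0.001, -0.0]
ft_force: [-0.1, 0.2, 0.9]
grip_width: 0.0599
time: 18.38
position: [0.5365, -0.3723, 0.1323]
tool_rot: [-0.663, 0.749, 0.001, -0.0]
ft_force: [-0.6, 0.3, -0.2]
grip_width: 0.06
t 18.375 p [ 0.5365 -0.3723  0.1323] yaw x -97.0 z [-0.002  0.002 -1.   ] w 0.060001079227334775 F [-0.6  0.3 -0.2] q [-0.78  0.65  1.42  0.    1.07  0.92]
```

View pics/w8.png

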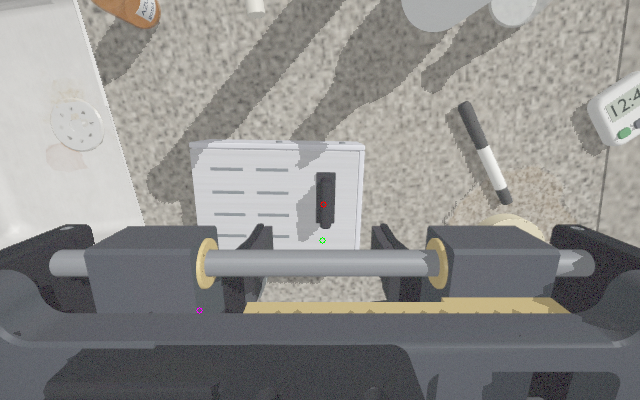

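The wrist view shows the fin at (325,200), matching the prediction (323,205) within 2–3 px. Now go down and grip it.

```bash
python3 -m pendant '[[[1.7,-1,40],0],[[0,0,35],0],[[0,0,14],0],[[0,0,4],0],[[0,0,0],0],[[0,0,0],0]]' 50;python3 -m pendant '[[[0,0,0],0],[[0,0,0],0],[[0,0,0],0],[[0,0,0],0],[[0,0,0],0]]' 5 20; python3 -c "
from h import *
st()"
```

```text
time: 19.18
position: [0.539, -0.3758, 0.0416]
tool_rot: [-0.662, 0.749, -0.001, 0.0]
ft_force: [0.1, 0.4, 0.2]
grip_width: 0.0501
time: 19.8
position: [0.5382, -0.3753, 0.0401]
tool_rot: [-0.662, 0.749, -0.0, -0.0]
ft_force: [0.4, -0.5, 0.5]
grip_width: 0.0097
t 19.8 p [ 0.5382 -0.3753  0.0401] yaw x -97.1 z [-0. -0. -1.] w 0.009655990234731805 F [ 0.4 -0.5  0.5] q [-0.78  0.77  1.47 -0.    0.9   0.92]
```

```bash
python3 -m pendant '[[[-10,0,0],0],[[-20,0,0],0],[[-20,0,0],0],[[-20,0,0],0],[[-20,0,0],0],[[-15,0,0],0],[[-10,0,0],0],[[0,0,0],0]]'; python3 -m pendant '[[[-3,0,0],0],[[-2,0,0],0],[[-1,0,0],0],[[0,0,0],0],[[0,0,0],0]]'; python3 -c "
from h import *
o,_=st(); d=np.array(o['position'])-[.5382,-.3753,.0401]; print(np.linalg.norm(d),np.degrees(np.arctan2(-d[0],d[1])))"
```

```text
time: 20.8
position: [0.5544, -0.2586, 0.0401]
tool_rot: [-0.662, 0.749, -0.001, 0.001]
ft_force: [6.2, 0.9, -5.3]
grip_width: 0.0101
time: 21.42
position: [0.5547, -0.2569, 0.0402]
tool_rot: [-0.663, 0.749, -0.003, -0.0]
ft_force: [3.9, -7.3, -7.0]
grip_width: 0.0101
t 21.425 p [ 0.5547 -0.2569  0.0402] yaw x -97.0 z [ 0.003 -0.005 -1.   ] w 0.010075699365394037 F [ 3.9 -7.3 -7. ] q [-0.62  0.73  1.59 -0.    0.82  1.08]
0.11954095293781163 -7.952217883661829
```

The cover travelled 119.5 mm and hit its stop. Release, lift and carry over to the caps, with the jaws turned along world x.

```bash
python3 -m pendant '[[[0,0,0],0],[[0,0,0],0],[[0,0,0],0],[[0,0,-40],0],[[0,0,-40],0],[[0,0,-30],0],[[0,0,0],0]]' 60 25; python3 -m pendant '[[[-54,18,0],0],[[-54,18,0],0],[[-54,18,0],0],[[-54,18,0],0],[[-54,18,0],0],[[-54,18,0],0],[[-54,18,0],0],[[-54,18,0],0]]';python3 -m pendant '[[[-54,18,0],0],[[-54,18,0],0],[[0,0,0],-10],[[0,0,0],-10],[[0,0,0],-10],[[0,0,0],-10],[[0,0,0],-10],[[0,0,0],-10]]'; python3 -m pendant '[[[0,0,0],-10],[[0,0,0],-10],[[0,0,0],-10],[[0,0,0],-7],[[0,0,0],0],[[0,0,0],0]]' 60; cat > blue.py <<'E'
from h import *
def blue(n,z=.01):
    c=camera(n); h=cv2.cvtColor(c['pixels'],cv2.COLOR_BGR2HSV); m=cv2.inRange(h,(105,120,40),(130,255,255))
    k,_,sta,ce=cv2.connectedComponentsWithStats(m)
    for i in range(1,k):
        p=ray(c,ce[i],z)
        if sta[i,4]>30 and .35<p[0]<.75 and -.5<p[1]<.42: print(n,sta[i],ce[i].round(1),p.round(4))
    return c
E
python3 - <<'E'
from blue import *
st()
blue('top',.012);blue('scene',.012);c=blue('wrist',.014);cv2.imwrite('pics/w9.png',c['pixels'])
print('cover',0)
E
```

```text
time: 22.3
position: [0.5544, -0.2554, 0.1528]
tool_rot: [-0.662, 0.749, -0.002, 0.001]
ft_force: [0.7, 0.3, -0.0]
grip_width: 0.0594
time: 23.3
position: [0.4612, 0.193, 0.1488]
tool_rot: [-0.662, 0.749, 0.001, -0.001]
ft_force: [0.7, 0.1, 0.2]
grip_width: 0.0601
time: 24.3
position: [0.4391, 0.3025, 0.1485]
tool_rot: [0.949, -0.315, -0.002, 0.001]
ft_force: [0.5, 0.1, -0.6]
grip_width: 0.06
time: 25.05
position: [0.4401, 0.3028, 0.1494]
tool_rot: [1.0, -0.001, -0.001, 0.0]
ft_force: [-0.4, -0.1, 0.4]
grip_width: 0.0602
t 25.05 p [0.4401 0.3028 0.1494] yaw x -0.2 z [-0.002 -0.001 -1.   ] w 0.06018332498207102 F [-0.4 -0.1  0.4] q [0.39 0.48 1.72 0.   0.94 0.4 ]
top [204 195  11  11  95] [208.9 200.2] [0.6001 0.3148 0.012 ]
top [204 234  12  11  98] [209.9 239.4] [0.443  0.3053 0.012 ]
scene [189 305  16  18 181] [195.7 314.4] [0.5974 0.3181 0.012 ]
scene [224 344  18  20 280] [232.6 353.6] [0.4412 0.3039 0.012 ]
wrist [440 156  46  41 719] [459.7 174.3] [0.5948 0.3159 0.014 ]
wrist [307 165  36  40 533] [325.2 183. ] [0.444  0.3062 0.014 ]
wrist [466 187  13  10  41] [471.1 191.2] [0.6103 0.2964 0.014 ]
cover 0
```

View pics/w9.png

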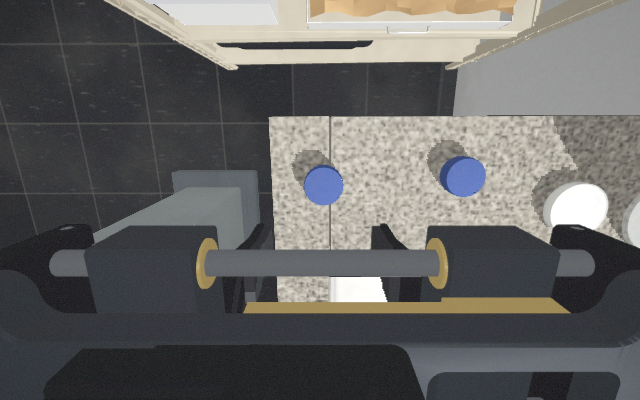

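The wrist view shows both caps, at (323,186) and (463,176), clear of the petri dish at (575,205). The near cap is at (0.443, 0.305) in all views. Grasp it.

```bash
python3 -m pendant '[[[3,-2.3,40],0],[[0,0,40],0],[[0,0,35],0],[[0,0,20],0],[[0,0,10],0],[[0,0,5],0],[[0,0,0],0],[[0,0,0],0]]' 60; python3 -m pendant '[[[0,0,3],0],[[0,0,0],0]]'; python3 -m pendant '[[[0,0,3],0],[[0,0,0],0]]'
```

```text
time: 26.2
position: [0.4445, 0.3055, 0.001]
tool_rot: [1.0, -0.001, 0.001, -0.0]
ft_force: [-0.2, 0.8, -0.7]
grip_width: 0.0601
time: 26.45
position: [0.4438, 0.3053, -0.0027]
tool_rot: [1.0, -0.001, 0.0, -0.0]
ft_force: [-1.0, -0.3, -0.9]
grip_width: 0.0601
time: 26.7
position: [0.4437, 0.3052, -0.0061]
tool_rot: [1.0, -0.001, -0.0, 0.0]
ft_force: [-0.5, 0.4, 0.6]
grip_width: 0.0598
```

```bash
python3 -m pendant '[[[0,0,0],0],[[0,0,0],0],[[0,0,0],0],[[0,0,0],0]]' 38 20; python3 -m pendant '[[[0,0,0],0],[[0,0,-20],0],[[0,0,-40],0],[[0,0,-40],0],[[0,0,0],0]]'; python3 -c "
from blue import *
st(); blue('wrist',.05);blue('top',.13);blue('scene',.13)"
```

```text
time: 27.2
position: [0.4438, 0.3053, -0.0058]
tool_rot: [1.0, -0.001, 0.0, -0.0]
ft_force: [0.1, -0.1, -0.1]
grip_width: 0.0427
time: 27.82
position: [0.4461, 0.3063, 0.0971]
tool_rot: [1.0, -0.001, 0.003, -0.001]
ft_force: [0.4, 0.0, -1.4]
grip_width: 0.0432
t 27.825 p [0.4461 0.3063 0.0971] yaw x -0.1 z [ 0.007  0.003 -1.   ] w 0.043159157463600356 F [ 0.4  0.  -1.4] q [0.4  0.57 1.75 0.   0.82 0.4 ]
wrist [454 167  55  48 855] [475.3 185.7] [0.5718 0.3262 0.05  ]
wrist [472 188  32  21 180] [486.1 197.5] [0.5821 0.3162 0.05  ]
wrist [ 286  205   72   44 1490] [327.4 225.5] [0.4507 0.292  0.05  ]
wrist [488 204  15   9  42] [493.8 207.9] [0.5899 0.3071 0.05  ]
top [204 195  11  11  95] [208.9 200.2] [0.5821 0.2817 0.13  ]
top [205 233   4  10  32] [206.2 237.3] [0.4446 0.2864 0.13  ]
scene [189 310  12  13  67] [193.4 317.3] [0.5153 0.34   0.13  ]
```

Cap held at 43 mm. Carry it to the tray at cassette (32, -22) and turn the jaws along cassette y.

```bash
python3 -m pendant '[[[0,0,-28],0],[[0,0,-28],0],[[9,55,0],0],[[9,55,0],0],[[9,55,0],0],[[9,55,0],0],[[9,55,0],0],[[9,55,0],0]]'; python3 -m pendant '[[[9,55,0],0],[[9,55,0],0],[[9,55,0],0],[[9,55,0],0],[[9,55,0],0],[[9,55,0],0],[[0,0,0],9],[[0,0,0],9]]'; python3 -m pendant '[[[0,0,0],10],[[0,0,0],10],[[0,0,0],10],[[0,0,0],10],[[0,0,0],10],[[0,0,0],10],[[0,0,0],10],[[0,0,0],10]]';python3 -m pendant '[[[0,0,0],0],[[0,0,0],0]]'; python3 - <<'E'
from h import *
o,R=st(); p=np.array(o['position'])
for n,X in dict(A=(.5567,-.3538,0),B=(.5032,-.3467,0)).items(): print(n,(R.T@(np.array(X)-p)*1000).round(1))
c=camera('wrist'); im=(255*(c['pixels']/255.)**.6).astype(np.uint8)
y=np.radians(-7.5); M=np.array([[np.cos(y),-np.sin(y)],[np.sin(y),np.cos(y)]])
for q in((-60,-75),(60,-75),(60,45),(-60,45),(32,-22),(-22,-22)):
    X=M@(np.array(q)/1000)+[.5279,-.3278]; cv2.circle(im,tuple(int(v) for v in proj(c,[*X,.05])),3,(0,0,255),1)
cv2.imwrite('pics/w10.png',im)
E
```

```text
time: 28.98
position: [0.4965, -0.0264, 0.1485]
tool_rot: [1.0, -0.001, -0.002, -0.001]
ft_force: [1.0, 0.1, -0.6]
grip_width: 0.043
time: 29.98
position: [0.5498, -0.3551, 0.1472]
tool_rot: [0.987, -0.16, -0.002, -0.001]
ft_force: [-0.4, 0.1, -0.5]
grip_width: 0.0432
time: 30.98
position: [0.5501, -0.354, 0.1476]
tool_rot: [-0.653, 0.757, 0.002, -0.0]
ft_force: [-0.0, 0.6, -0.2]
grip_width: 0.043
time: 31.22
position: [0.5506, -0.3545, 0.1488]
tool_rot: [-0.657, 0.754, 0.001, -0.0]
ft_force: [-0.5, -0.1, -0.6]
grip_width: 0.0427
t 31.225 p [ 0.5506 -0.3545  0.1488] yaw x -97.9 z [-0.002  0.002 -1.   ] w 0.04270889876726068 F [-0.5 -0.1 -0.6] q [-0.74  0.63  1.4  -0.    1.11  0.97]
A [ -1.3  -6.2 148.8]
B [ -1.   47.7 148.9]
```

View pics/w10.png

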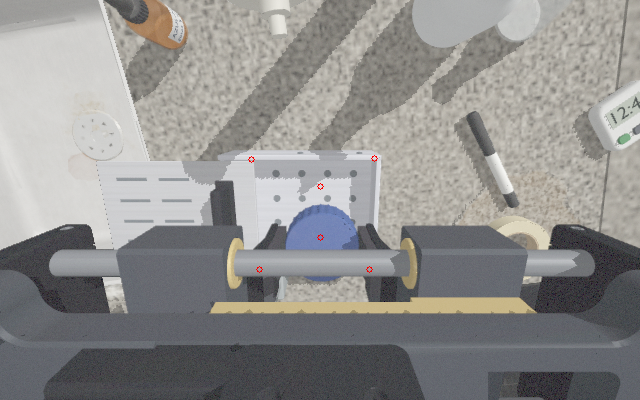

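The tray model overlays the picture well: corners at (251,159) and (375,158), and the cap is held squarely. Lower and release.

```bash
python3 -m pendant '[[[-1,-6,10],0],[[0,0,40],0],[[0,0,35],0],[[0,0,20],0],[[0,0,12],0],[[0,0,6],0],[[0,0,0],0],[[0,0,0],0]]'; python3 -m pendant '[[[0,0,4],0],[[0,0,0],0]]'
```

```text
time: 32.28
position: [0.5579, -0.3553, 0.0283]
tool_rot: [-0.656, 0.755, -0.001, 0.0]
ft_force: [-0.7, -0.2, -0.0]
grip_width: 0.0428
time: 32.52
position: [0.5571, -0.3546, 0.0232]
tool_rot: [-0.656, 0.755, 0.0, -0.0]
ft_force: [-0.2, 0.1, -0.2]
grip_width: 0.043
```

```bash
python3 -m pendant '[[[0,0,4],0],[[0,0,0],0]]'; python3 -m pendant '[[[0,0,0],0],[[0,0,0],0],[[0,0,0],0],[[0,0,-20],0],[[0,0,-40],0],[[0,0,-40],0],[[0,0,-30],0],[[0,0,0],0]]' 53; python3 -m pendant '[[[-55,0,0],0],[[-55,0,0],0],[[-55,0,0],0],[[-55,0,0],0],[[-55,0,0],0],[[-55,0,0],0],[[-55,0,0],0],[[-55,0,0],0]]' 53; python3 - <<'E'
from blue import *
st(); blue('top',.03); blue('top',.012)
E
```

```text
time: 32.78
position: [0.5569, -0.3545, 0.0187]
tool_rot: [-0.656, 0.755, 0.0, -0.0]
ft_force: [0.4, -0.9, 0.2]
grip_width: 0.043
time: 33.78
position: [0.5592, -0.3564, 0.1539]
tool_rot: [-0.656, 0.755, -0.004, 0.001]
ft_force: [1.3, -0.8, 0.7]
grip_width: 0.0529
time: 34.78
position: [0.6182, 0.0827, 0.1483]
tool_rot: [-0.656, 0.755, 0.001, -0.001]
ft_force: [0.6, -0.1, -0.7]
grip_width: 0.053
t 34.775 p [0.6182 0.0827 0.1483] yaw x -98.1 z [-0.002  0.    -1.   ] w 0.05302119806676881 F [ 0.6 -0.1 -0.7] q [-0.05  0.59  1.49 -0.    1.06  1.67]
top [204 195  11  11  93] [208.8 200.2] [0.5976 0.3102 0.03  ]
top [372 205  10  10  72] [376.5 210. ] [ 0.5547 -0.3541  0.03  ]
top [203 195  10  11  81] [208.1 200.1] [0.6005 0.3182 0.012 ]
top [372 205  10  10  72] [376.5 210. ] [ 0.5569 -0.3566  0.012 ]
```

```bash
python3 -m pendant '[[[-57,12,0],0],[[-57,12,0],0],[[-57,12,0],0],[[-56,12,0],0],[[0,0,0],-10],[[0,0,0],-10],[[0,0,0],-10],[[0,0,0],-10]]' 60; python3 -m pendant '[[[0,0,0],-10],[[0,0,0],-10],[[0,0,0],-10],[[0,0,0],-10],[[0,0,0],-10],[[0,0,0],-8],[[0,0,0],0],[[0,0,0],0]]'; python3 - <<'E'
from blue import *
st(); blue('scene',.012); blue('wrist',.014)
E
```

```text
time: 35.88
position: [0.6027, 0.3113, 0.1481]
tool_rot: [0.876, -0.483, -0.001, 0.001]
ft_force: [-0.4, -0.3, -0.2]
grip_width: 0.06
time: 36.88
position: [0.6031, 0.3118, 0.1487]
tool_rot: [1.0, -0.002, -0.0, 0.0]
ft_force: [-0.9, 0.5, 0.6]
grip_width: 0.0601
t 36.875 p [0.6031 0.3118 0.1487] yaw x -0.2 z [-0.001 -0.    -1.   ] w 0.06007728600085138 F [-0.9  0.5  0.6] q [ 0.31  0.66  1.34 -0.    1.14  0.32]
scene [375 194  13  12 124] [381.2 199.4] [ 0.5688 -0.3718  0.012 ]
scene [189 305  17  18 238] [197.1 313.3] [0.598  0.3136 0.012 ]
wrist [299 165  39  40 851] [319.  183.8] [0.5996 0.3145 0.014 ]
```

Far cap is at (0.599, 0.3145). Shift by -4 mm in x and +2.7 mm in world y, then go down.

```bash
python3 -m pendant '[[[-3.5,-2.7,40],0],[[0,0,40],0],[[0,0,35],0],[[0,0,20],0],[[0,0,10],0],[[0,0,5],0],[[0,0,0],0],[[0,0,0],0]]' 60; python3 -m pendant '[[[0,0,3],0],[[0,0,2.5],0],[[0,0,0],0],[[0,0,0],0]]'; python3 -m pendant '[[[0,0,0],0],[[0,0,0],0],[[0,0,0],0],[[0,0,0],0]]' 38 20; python3 -m pendant '[[[0,0,0],0],[[0,0,-20],0],[[0,0,-40],0],[[0,0,-50],0],[[0,0,-50],0],[[0,0,0],0]]'; python3 -c "
from blue import *
st(); blue('wrist',.05)"
```

```text
time: 37.98
position: [0.6005, 0.3154, 0.0003]
tool_rot: [1.0, -0.001, 0.001, -0.0]
ft_force: [0.2, -0.0, -0.2]
grip_width: 0.0601
time: 38.48
position: [0.5997, 0.3151, -0.0064]
tool_rot: [1.0, -0.001, -0.0, 0.0]
ft_force: [-0.3, 0.3, -0.2]
grip_width: 0.0603
time: 38.98
position: [0.5997, 0.3151, -0.0063]
tool_rot: [1.0, -0.001, 0.0, -0.0]
ft_force: [-0.2, 0.6, 0.2]
grip_width: 0.0426
time: 39.72
position: [0.6036, 0.3166, 0.161]
tool_rot: [1.0, -0.0, 0.006, -0.002]
ft_force: [-0.5, -0.1, -0.3]
grip_width: 0.0428
t 39.725 p [0.6036 0.3166 0.161 ] yaw x -0.1 z [ 0.013  0.004 -1.   ] w 0.04283716125599679 F [-0.5 -0.1 -0.3] q [0.32 0.65 1.33 0.   1.15 0.32]
wrist [ 286  206   72   43 1750] [325.3 227.2] [0.6084 0.2768 0.05  ]
wrist [304 277  37   5  92] [321.9 278.9] [0.6048 0.214  0.05  ]
```

```bash
python3 -m pendant '[[[-8,55,0],0],[[-8,55,0],0],[[-8,55,0],0],[[-8,55,0],0],[[-8,55,0],0],[[-8,55,0],0],[[-8,55,0],0],[[-8,55,0],0]]'; python3 -m pendant '[[[-8,55,0],0],[[-8,55,0],0],[[-8,55,0],0],[[-8,55,0],0],[[0,0,0],10],[[0,0,0],10],[[0,0,0],10],[[0,0,0],10]]'; python3 -m pendant '[[[0,0,0],10],[[0,0,0],10],[[0,0,0],10],[[0,0,0],10],[[0,0,0],10],[[0,0,0],7.5],[[0,0,0],0],[[0,0,0],0]]'; python3 - <<'E'
from h import *
o,R=st(); p=np.array(o['position'])
for n,X in dict(A=(.5567,-.3538,0),B=(.5032,-.3467,0)).items(): print(n,(R.T@(np.array(X)-p)*1000).round(1))
E
```

```text
time: 40.78
position: [0.5337, -0.126, 0.1526]
tool_rot: [1.0, -0.001, -0.001, -0.001]
ft_force: [-0.3, 0.4, 0.8]
grip_width: 0.0419
time: 41.78
position: [0.5019, -0.3438, 0.1522]
tool_rot: [0.938, -0.345, -0.002, -0.001]
ft_force: [0.5, 0.2, -0.2]
grip_width: 0.0428
time: 42.78
position: [0.5025, -0.3443, 0.1529]
tool_rot: [-0.66, 0.752, 0.001, -0.0]
ft_force: [-0.1, 0.4, -0.5]
grip_width: 0.043
t 42.775 p [ 0.5025 -0.3443  0.1529] yaw x -97.5 z [-0.001  0.001 -1.   ] w 0.04295496574444059 F [-0.1  0.4 -0.5] q [-0.78  0.57  1.52 -0.    1.05  0.92]
A [  2.6 -55.2 152.9]
B [  2.5  -1.2 152.9]
```

```bash
python3 -m pendant '[[[2,-1,30],0],[[0,0,35],0],[[0,0,30],0],[[0,0,18],0],[[0,0,10],0],[[0,0,4],0],[[0,0,0],0],[[0,0,0],0]]'; python3 -m pendant '[[[0,0,4],0],[[0,0,3],0],[[0,0,0],0],[[0,0,0],0]]'; python3 -m pendant '[[[0,0,0],0],[[0,0,0],0],[[0,0,0],0],[[0,0,-20],0],[[0,0,-40],0],[[0,0,-40],0],[[0,0,-10],0],[[0,0,0],0]]' 53; python3 -c "
from h import *
st()"
```

```text
time: 43.78
position: [0.5043, -0.3474, 0.0276]
tool_rot: [-0.659, 0.752, -0.001, 0.0]
ft_force: [0.4, 0.0, 0.0]
grip_width: 0.0428
time: 44.28
position: [0.5037, -0.3469, 0.0196]
tool_rot: [-0.659, 0.752, 0.0, -0.0]
ft_force: [-0.1, -0.8, -0.4]
grip_width: 0.0425
time: 45.28
position: [0.5038, -0.3469, 0.1299]
tool_rot: [-0.659, 0.752, -0.0, 0.0]
ft_force: [0.6, 0.6, -0.2]
grip_width: 0.0531
t 45.275 p [ 0.5038 -0.3469  0.1299] yaw x -97.6 z [ 0.001 -0.001 -1.   ] w 0.053123715605945296 F [ 0.6  0.6 -0.2] q [-0.79  0.6   1.54 -0.    1.    0.92]
```

```bash
python3 -m pendant '[[[-48,-19,0],0],[[-48,-19,0],0],[[0,0,0],0],[[0,0,0],0]]' 50; python3 - <<'E'
from blue import *
o,R=st(); p=np.array(o['position']); print((R.T@(np.array([.5547,-.2569,.0402])-p)*1000).round(1))
t=blue('top',.04); s=blue('scene',.04); c=camera('wrist')
g=lambda i:(255*(i/255.)**.6).astype(np.uint8)
a=cv2.resize(g(t['pixels'][190:250,330:410]),(400,300),interpolation=cv2.INTER_CUBIC)
b=cv2.resize(g(s['pixels'][170:245,340:440]),(400,300),interpolation=cv2.INTER_CUBIC)
w=cv2.resize(g(c['pixels'][120:320,180:447]),(400,300))
cv2.imwrite('pics/m1.png',cv2.vconcat([cv2.hconcat([a,b]),cv2.hconcat([w,w*0])]))
E
```

```text
time: 45.78
position: [0.5532, -0.2563, 0.128]
tool_rot: [-0.659, 0.752, 0.001, -0.001]
ft_force: [0.0, 1.2, -0.0]
grip_width: 0.05
t 45.775 p [ 0.5532 -0.2563  0.128 ] yaw x -97.5 z [-0.003  0.001 -1.   ] w 0.04996043725808543 F [ 0.   1.2 -0. ] q [-0.62  0.6   1.54 -0.    1.    1.09]
[ 0.5 -1.8 87.8]
top [370 218  11  11  91] [374.7 222.9] [ 0.5026 -0.3446  0.04  ]
```

View pics/m1.png

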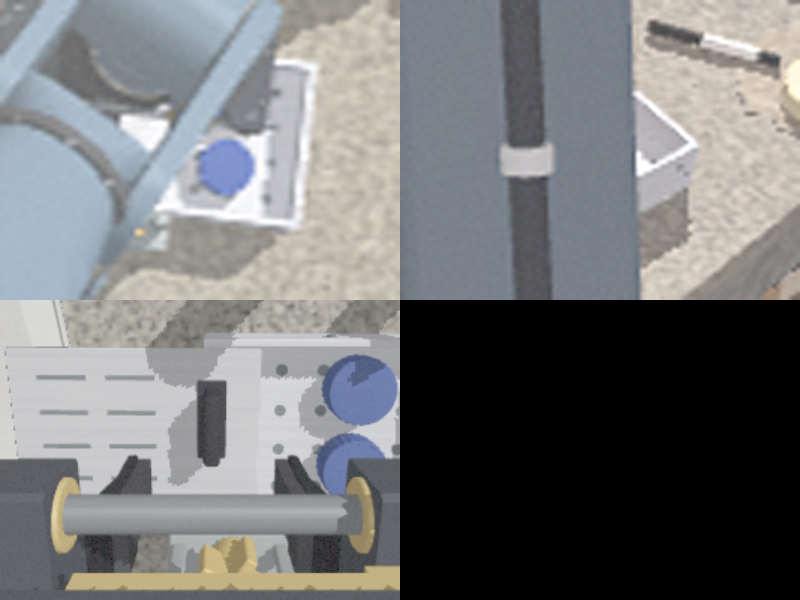

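The wrist panel shows both caps lying side by side on the tray floor, at (360,390) and (350,465), with the fin between the jaws. Grip the fin and slide the cover shut.

```bash
python3 -m pendant '[[[0.5,-1.8,35],0],[[0,0,30],0],[[0,0,15],0],[[0,0,5],0],[[0,0,0],0],[[0,0,0],0]]' 50;python3 -m pendant '[[[0,0,0],0],[[0,0,0],0],[[0,0,0],0],[[0,0,0],0],[[0,0,0],0]]' 5 20; python3 -c "
from h import *
st()"
```

```text
time: 46.68
position: [0.5565, -0.258, 0.0457]
tool_rot: [-0.659, 0.752, -0.001, 0.0]
ft_force: [-1.1, -0.5, 0.6]
grip_width: 0.0499
time: 47.3
position: [0.5558, -0.2573, 0.0446]
tool_rot: [-0.659, 0.752, 0.0, 0.0]
ft_force: [-0.5, 0.7, 0.7]
grip_width: 0.0098
t 47.3 p [ 0.5558 -0.2573  0.0446] yaw x -97.6 z [-0.  0. -1.] w 0.009843605142931892 F [-0.5  0.7  0.7] q [-0.62  0.72  1.58  0.    0.83  1.09]
```

```bash
python3 -m pendant '[[[10,0,0],0],[[15,0,0],0],[[15,0,0],0],[[15,0,0],0],[[15,0,0],0],[[15,0,0],0],[[15,0,0],0],[[0,0,0],0]]'; python3 -m pendant '[[[8,0,0],0],[[6,0,0],0],[[4,0,0],0],[[0,0,0],0],[[0,0,0],0]]'; python3 -m pendant '[[[2,0,0],0],[[2,0,0],0],[[0,0,0],0],[[0,0,0],0]]'; python3 -c "
from h import *
st()"
```

```text
time: 48.3
position: [0.5416, -0.3589, 0.0446]
tool_rot: [-0.659, 0.752, -0.0, -0.001]
ft_force: [-3.9, -0.6, 2.8]
grip_width: 0.0101
time: 48.92
position: [0.5394, -0.3747, 0.0446]
tool_rot: [-0.659, 0.752, 0.0, -0.001]
ft_force: [-5.1, 0.0, 3.8]
grip_width: 0.0096
time: 49.42
position: [0.5392, -0.3759, 0.0446]
tool_rot: [-0.659, 0.752, 0.002, 0.001]
ft_force: [-3.3, 5.6, 5.4]
grip_width: 0.0103
t 49.425 p [ 0.5392 -0.3759  0.0446] yaw x -97.5 z [-0.002  0.004 -1.   ] w 0.010292792663442874 F [-3.3  5.6  5.4] q [-0.78  0.77  1.46  0.    0.92  0.92]
```

The cover is back at its shut stop: fin y -0.3759 against -0.3753 at the start, with a stop force. Back to the nut.

```bash
python3 -m pendant '[[[0,0,0],0],[[0,0,0],0],[[0,0,0],0],[[0,0,-30],0],[[0,0,-30],0],[[0,0,-30],0],[[0,0,0],0]]' 58 30; python3 -m pendant '[[[-36,31,0],0],[[-36,31,0],0],[[-36,31,0],0],[[0,0,0],-10],[[0,0,0],-10],[[0,0,0],-10],[[0,0,0],-10],[[0,0,0],-10]]'; python3 -m pendant '[[[0,0,0],-9.2],[[0,0,0],0],[[0,0,0],0],[[0,0,0],0]]'; python3 - <<'E'
from h import *
o,R=st(); p=np.array(o['position']); print((R.T@(np.array([.4607,-.2567,.0582])-p)*1000).round(1))
c=camera('wrist'); im=(255*(c['pixels']/255.)**.6).astype(np.uint8)
cv2.imwrite('pics/w11.png',cv2.resize(im[130:330,180:460],None,fx=2.6,fy=2.6))
E
```

```text
time: 50.3
position: [0.5417, -0.3805, 0.1376]
tool_rot: [-0.659, 0.752, -0.004, 0.0]
ft_force: [-1.0, -0.1, -0.1]
grip_width: 0.0576
time: 51.3
position: [0.4613, -0.2588, 0.1334]
tool_rot: [0.916, -0.401, -0.001, -0.0]
ft_force: [0.1, -0.1, -0.4]
grip_width: 0.0578
time: 51.8
position: [0.4617, -0.259, 0.1344]
tool_rot: [0.944, -0.329, -0.0, -0.0]
ft_force: [0.2, -0.7, 0.6]
grip_width: 0.0579
t 51.8 p [ 0.4617 -0.259   0.1344] yaw x -38.4 z [-0.  0. -1.] w 0.05785257203234609 F [ 0.2 -0.7  0.6] q [-0.72  0.5   1.74  0.    0.9  -0.05]
[-2.2 -1.2 76.2]
```

View pics/w11.png

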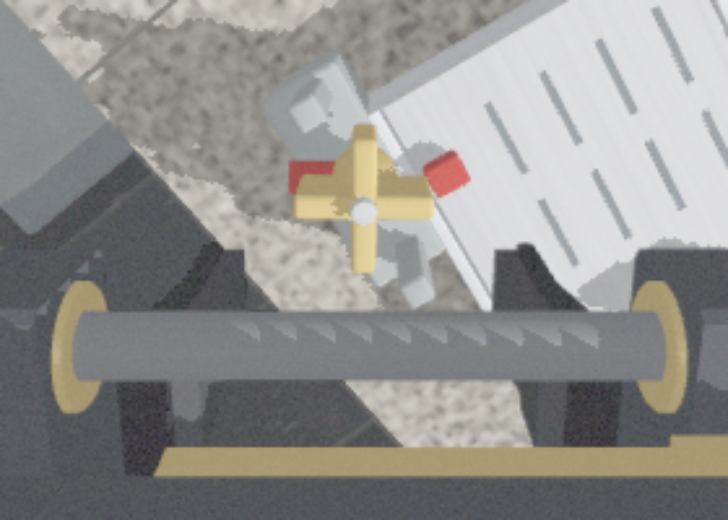

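The view shows the wings square to the jaws, the foot pointing left at (310,175), and the cover lug back in place at (447,173). Grip, then screw home in three bites.

```bash
python3 -m pendant '[[[-2.2,-1.2,30],0],[[0,0,25],0],[[0,0,15],0],[[0,0,6],0],[[0,0,0],0],[[0,0,0],0]]' 58; python3 -m pendant '[[[0,0,0],0],[[0,0,0],0],[[0,0,0],0],[[0,0,0],0],[[0,0,0],5],[[0,0,0],5],[[0,0,0],5],[[0,0,0],0]]' 36 45; python3 -c "
from h import *
o,_=st();print(o['moment'])"
```

```text
time: 52.6
position: [0.4613, -0.2572, 0.0593]
tool_rot: [0.944, -0.329, 0.001, 0.0]
ft_force: [0.8, 1.8, -0.1]
grip_width: 0.0581
time: 53.6
position: [0.4611, -0.2571, 0.0591]
tool_rot: [0.894, -0.449, 0.0, 0.0]
ft_force: [-0.2, 0.4, 4.4]
grip_width: 0.0432
t 53.6 p [ 0.4611 -0.2571  0.0591] yaw x -53.3 z [ 0.001 -0.001 -1.   ] w 0.043249365245034976 F [-0.2  0.4  4.4] q [-0.72  0.62  1.8   0.    0.72  0.21]
[ 0.00049821 -0.00256504 -0.07302223]
```

```bash
python3 -m pendant '[[[0,0,0],0],[[0,0,0],0],[[0,0,0],0]]' 58 30; python3 -m pendant '[[[0,0,0],-10],[[0,0,0],-10],[[0,0,0],-10],[[0,0,0],-10],[[0,0,0],-10],[[0,0,0],-10],[[0,0,0],-10],[[0,0,0],-10]]'; python3 -m pendant '[[[0,0,0],-10],[[0,0,0],0]]'; python3 -m pendant '[[[0,0,0],0],[[0,0,0],0],[[0,0,0],0],[[0,0,0],0]]' 36 45; python3 -m pendant '[[[0,0,0],10],[[0,0,0],10],[[0,0,0],10],[[0,0,0],10],[[0,0,0],10],[[0,0,0],10],[[0,0,0],10],[[0,0,0],10]]'; python3 -m pendant '[[[0,0,0],10],[[0,0,0],0]]'; python3 -c "
from h import *
o,_=st();print(o['moment'])"
```

```text
time: 53.98
position: [0.4604, -0.2566, 0.0583]
tool_rot: [0.894, -0.449, -0.0, -0.0]
ft_force: [0.7, 0.6, 0.4]
grip_width: 0.0566
time: 54.98
position: [0.4606, -0.2566, 0.0584]
tool_rot: [0.972, 0.233, -0.0, -0.0]
ft_force: [0.3, -0.2, -0.0]
grip_width: 0.0582
time: 55.22
position: [0.4606, -0.2566, 0.0584]
tool_rot: [0.95, 0.313, -0.0, -0.0]
ft_force: [-0.3, -0.1, 0.5]
grip_width: 0.0578
time: 55.72
position: [0.4608, -0.2567, 0.0586]
tool_rot: [0.949, 0.314, 0.0, -0.0]
ft_force: [1.7, 0.9, -0.6]
grip_width: 0.0432
time: 56.72
position: [0.4613, -0.2567, 0.0586]
tool_rot: [0.928, -0.372, 0.0, -0.0]
ft_force: [2.9, 1.1, 0.1]
grip_width: 0.0431
time: 56.98
position: [0.4614, -0.2568, 0.0587]
tool_rot: [0.894, -0.449, 0.001, -0.0]
ft_force: [2.4, 1.4, -0.6]
grip_width: 0.0433
t 56.975 p [ 0.4614 -0.2568  0.0587] yaw x -53.3 z [ 0.001 -0.    -1.   ] w 0.04330586498055869 F [ 2.4  1.4 -0.6] q [-0.72  0.62  1.8   0.    0.72  0.21]
[ 0.18714725 -0.47681685 -0.04476449]
```

```bash
python3 -m pendant '[[[0,0,0],0],[[0,0,0],0],[[0,0,0],0]]' 58 30; python3 -m pendant '[[[0,0,0],-10],[[0,0,0],-10],[[0,0,0],-10],[[0,0,0],-10],[[0,0,0],-10],[[0,0,0],-10],[[0,0,0],-10],[[0,0,0],-10]]'; python3 -m pendant '[[[0,0,0],-10],[[0,0,0],0]]'; python3 -m pendant '[[[0,0,0],0],[[0,0,0],0],[[0,0,0],0],[[0,0,0],0]]' 36 45; python3 -m pendant '[[[0,0,0],10],[[0,0,0],10],[[0,0,0],10],[[0,0,0],8],[[0,0,0],4],[[0,0,0],0]]'; python3 -c "
from h import *
o,_=st();print(o['moment'])"
```

```text
time: 57.35
position: [0.4605, -0.2568, 0.0587]
tool_rot: [0.894, -0.449, -0.0, 0.0]
ft_force: [-0.1, 0.1, -0.1]
grip_width: 0.0571
time: 58.35
position: [0.4605, -0.2568, 0.0587]
tool_rot: [0.972, 0.233, -0.0, -0.0]
ft_force: [0.4, 0.0, -0.3]
grip_width: 0.058
time: 58.6
position: [0.4606, -0.2568, 0.0587]
tool_rot: [0.95, 0.314, -0.0, -0.0]
ft_force: [0.4, 0.2, -0.0]
grip_width: 0.0583
time: 59.1
position: [0.4609, -0.2567, 0.0587]
tool_rot: [0.949, 0.314, 0.0, 0.0]
ft_force: [0.3, 1.1, 0.6]
grip_width: 0.043
time: 59.85
position: [0.4611, -0.2566, 0.0587]
tool_rot: [0.999, -0.047, 0.0, -0.0]
ft_force: [1.8, 1.6, 0.0]
grip_width: 0.0433
t 59.85 p [ 0.4611 -0.2566  0.0587] yaw x -5.4 z [ 0.001  0.    -1.   ] w 0.04332520395922512 F [1.8 1.6 0. ] q [-0.72  0.62  1.8   0.    0.72 -0.63]
[ 0.23929371 -0.35586583 -0.11376921]
```

Nearly home. Push on until the moment shows the stop.

```bash
python3 -m pendant '[[[0,0,0],2],[[0,0,0],0]]'; python3 -c "
from h import *
o,_=st();print(o['moment'])"; python3 -m pendant '[[[0,0,0],2],[[0,0,0],0]]'; python3 -c "
from h import *
o,_=st();print(o['moment'])"
```

```text
time: 60.1
position: [0.4611, -0.2567, 0.0587]
tool_rot: [0.998, -0.064, 0.0, -0.0]
ft_force: [3.2, 2.5, -0.0]
grip_width: 0.0431
t 60.1 p [ 0.4611 -0.2567  0.0587] yaw x -7.4 z [ 0.001  0.    -1.   ] w 0.04308393493137225 F [ 3.2  2.5 -0. ] q [-0.72  0.62  1.8   0.    0.72 -0.59]
[ 0.32558678 -0.55424937 -0.08990051]
time: 60.35
position: [0.4611, -0.2567, 0.0587]
tool_rot: [0.997, -0.08, 0.0, 0.0]
ft_force: [3.7, 3.5, 1.0]
grip_width: 0.0434
t 60.35 p [ 0.4611 -0.2567  0.0587] yaw x -9.2 z [ 0.    -0.001 -1.   ] w 0.043413344123024916 F [3.7 3.5 1. ] q [-0.72  0.62  1.8  -0.    0.72 -0.56]
[ 0.47469344 -0.76658915  0.80794927]
```

The moment is +0.81 N m: home stop. Release, lift, clear away and check.

```bash
python3 -m pendant '[[[0,0,0],0],[[0,0,0],0],[[0,0,0],0],[[0,0,-30],0],[[0,0,-40],0],[[0,0,-40],0],[[0,0,-40],0],[[0,0,0],0]]' 60 30; python3 -m pendant '[[[-10,40,0],0],[[-10,40,0],0],[[-10,40,0],0],[[0,0,0],0],[[0,0,0],0]]'; python3 - <<'E'
from blue import *
st(); t=blue('top',.04); s=blue('scene'); c=camera('wrist')
old=cv2.imread('pics/top0.png')
for n,(u,v) in dict(petri=(220,167),dropper=(343,168),tape=(431,239)).items():
    tp=old[v-8:v+9,u-8:u+9]; r=cv2.matchTemplate(t['pixels'][v-20:v+21,u-20:u+21],tp,cv2.TM_CCOEFF_NORMED); _,m,_,l=cv2.minMaxLoc(r); print(n,m,np.array(l)-12)
g=lambda i:(255*(i/255.)**.7).astype(np.uint8)
cv2.imwrite('pics/m2.png',cv2.vconcat([cv2.resize(g(t['pixels'][190:250,320:440]),(600,300),interpolation=cv2.INTER_CUBIC),cv2.resize(g(c['pixels'][50:250,200:600]),(600,300))]))
E
```

```text
time: 61.35
position: [0.4623, -0.2585, 0.2118]
tool_rot: [0.997, -0.082, 0.003, 0.002]
ft_force: [0.7, -0.3, -1.0]
grip_width: 0.0598
time: 61.98
position: [0.4109, -0.3692, 0.2073]
tool_rot: [0.997, -0.082, -0.001, -0.001]
ft_force: [-0.1, 0.8, 0.2]
grip_width: 0.0598
t 61.975 p [ 0.4109 -0.3692  0.2073] yaw x -9.4 z [-0.002  0.003 -1.   ] w 0.0598145053450994 F [-0.1  0.8  0.2] q [-0.93  0.43  1.61  0.    1.11 -0.77]
petri 0.9996064901351929 [0 0]
dropper 0.9974123239517212 [0 0]
tape 0.7102710604667664 [0 0]
```

View pics/m2.png

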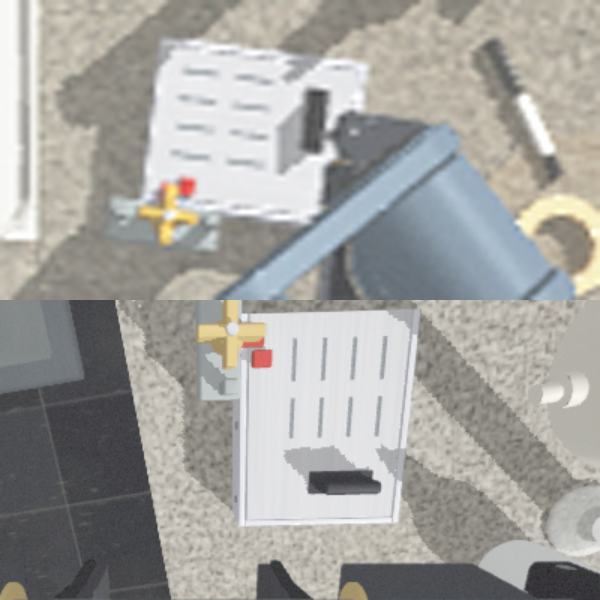

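Both panels show the cover shut flush and the wings and foot back along cassette x next to the lug. No blue cap is visible outside, and the bystanders are in place (the arm partly shades the tape). Handing in.

```bash
python3 -c "
from h import *
print(order.hand_in())"
```

```text
the job is handed in; nothing more can be done
None
```

I undid the nut, opened the cover and put both caps in the tray. Then I shut the cover, screwed the nut home and handed the job in at about 62 s; no verdict is reported. Only two loose caps were in the scene.

**Last checks**
- **Nut:** it reached both stops, shown by moment jumps of -0.79 N m at the loose end and +0.81 N m at home. In the last picture the wings and foot lie along cassette x again.
- **Cover:** it travelled 119.5 mm to the open stop and came back to within about 1 mm of its start, pressing on the shut stop.
- **Caps:** both lay side by side on the tray floor before the cover closed, and no blue shows outside the cassette now.
- **Petri dish and dropper bottle:** each matches its first picture with 0 px shift.
- **Tape roll:** 0 px shift too, but a weaker match (0.71) because the arm partly hid or shaded it. It looks unmoved.
- **Robot:** at hand-in the gripper was open and clear of everything.

**What disagreed:** the real fingertips sit about 20 mm behind the reported TCP, not 22 mm ahead as stated. My first nut grip therefore closed in the air above the wings, without touching anything. I worked the offset out from the wrist picture and a careful descent, and used it for every later grasp.

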